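# Bolt the coach's display tray

## Robot

A 6-joint arm with a two-finger parallel gripper is mounted at the origin on the work surface. World frame = base frame: x ahead of the robot, y to its left, z up, the work surface at z = 0. Lengths are in m, angles in degrees, forces in N, time in s.
With the tool pointing down it reaches from about 0.25 to 0.725 m from the base axis. Payload 9.7 kg.
Tool frame: the origin (TCP) lies midway between the tips of the shut fingers; the grasp point (between the pads) lies 19 mm behind it (bot.pinch_z is the distance from the TCP to the grasp point, in m); z points along the fingers, x is the direction in which the jaws open and shut, and the axes are right-handed (so a half turn about z gives the same grasp; the last joint's range is limited). The gripper opens to 85 mm and grips with 20 to 120 N. Pads are 22 mm wide; open, the fingers measure 114 mm over their backs; the gripper's body (76 mm by 85 mm) begins 54 mm behind the grasp point. The pads swing forward as they close: fully open they stand 13 mm farther back than shut.
Start: joints at [-69.729, 4.979, 10.078, 95.1, 0, 90], TCP at [0.191, -0.516, 0.231] pointing down, gripper open.
Joint ranges: [-179.16, 179.16], [-48.56, 103.87], [-65.8, 70.77], [-126.05, 130.52], [-82.76, 87.17], [-180, 180]. Speed limits (degrees/s): [127.2, 127.2, 147.25, 180, 180, 180].

## Interface

Orientations are given as [roll, pitch, yaw] about the fixed x, y, z axes, in that order (R = Rz(yaw) Ry(pitch) Rx(roll)).
In Python, from workcell import bot gives the robot as it stands. The module is installed in compiled form; this text tells all that it offers.
- The arm moves only by the shell command python3 -m pendant 'ROWS' [FORCE]. ROWS is JSON, a list of rows, each a list of 7 numbers: the shift along the tool's x, y, z scaled (see below), then the turn, a rotation vector about the tool's x, y, z scaled (see below), then the closure, from 0 (fully open) to 1 (shut). In form: [[tx, ty, tz, wx, wy, wz, jaw], ...]. A call has 1 to 12 rows; each row shifts and turns the pose as measured when the row begins, along the tool's axes as they then stand; what a row does not reach is not made up. The controller multiplies each number of a shift by 0.25 m and each number of a turn by pi rad. A row lasts 1/10 s, in which the tool goes at most 50 mm and 8.59 degrees, less where a joint would pass 70% of its speed; a pose out of reach is approached as far as the arm can. A call with a number of a shift or a turn outside -1 to 1 is refused whole. A call with a gripper value outside its range is refused whole. The fingers move at their own pace and stop on an object; FORCE is the grip in N (left out, the last holds). Time passes only in rows, so rows that do not move let the fingers close. It gives the time, the measured TCP pose, the force and the opening at its end, in the units of the state.
- bot.get_obs(): the state, without advancing time (a new reading comes with each control period).
- bot.camera(name): name is "side" or "top"; returns the picture (420x560x3 uint8, red, green, blue); there is no depth.
- bot.calibration(name): a dict with "intrinsics" (3x3 intrinsics, pixels), "xyz" and "attitude" of the camera in the world. Camera axes: x right, y up, looking along -z (the intrinsics and any distortion apply to the point x, -y, -z); pixel columns grow to the right and rows downward; lengths in m; the calibration is good to about 2 mm. A picture is of the moment at which its call begins. calibration takes no time and is no camera call.
- bot.job_done(): hands the job in, once; it reports no verdict.
The state is a dict: "time": time; "q": joint angles; "qd": joint speeds; "joint_efforts": joint torques, N m; "ee_pos": TCP position; "tcp_rot": TCP orientation; "wrist_force": force on the tool from outside, world axes, zero at the start; "torque": the same for the moment, N m; "opening": finger opening in m.
Only numpy, scipy, OpenCV 4.12 (cv2) and the standard library are available. Lean on these libraries where they do the work, as an engineer would, in place of code of your own. Each camera call takes 0.05 s, during which the arm holds its last target.

## Task

The case is about to be closed, so lock the tray that carries the silver passenger coach: slide its barrel bolt fully across into the keeper, then turn the ball-ended handle all the way down into the notch on the robot's side and let go. Leave the matching bolt on the coal hopper's tray as it is.

Things in the scene. Friction and masses are not known exactly. Their poses are not given: they have to be found in the camera images.
- coach_pivot (a point): Root of the handle on the axis of the 12 mm brass bolt rod, on the tray under the silver coach; 50 mm above the shelf, moves with the rod. y: level along the rod, the way it slides shut; z up; -x: the robot's side. Axes do not turn with the handle: an 8 mm shank ending in a 20 mm ball, its centre at x = -60 sin(turn), z = 60 cos(turn) mm. Tray top 32 mm below, fixed; coach 63 mm behind.
- coach_bolt (a joint): Slide of that bolt in m: 0 drawn back, 0.060 fully across in its keeper (stop); starts at 0 to 0.012. About 2.5 N moves it; stays where left. A steel wall 4 mm thick, its top 16 mm above the axis, stands 16 mm to the -x side of the rod; its notch is 25 mm wide, cut to 7 mm below the axis: the shank enters it at slides of 0.046 to 0.060; elsewhere the wall stops the shank 30 degrees from upright.
- coach_handle (a joint): Turn of that bolt's handle in rad: 0 upright (stop), 1.40 fully down in the notch, to the robot's side (stop); starts at 0 to 0.12. Light: under 1 N at the ball turns it; it stays up below 20 degrees and past about 45 degrees falls by its own weight until something stops it. Guide loops over the rod, tops 16 mm above the axis, lie 24 mm or more along the rod beyond the handle's path at both ends.
- hopper_knob (a point): Centre of the 20 mm ball on the handle of the other, identical bolt, on the tray that carries the black open coal hopper (119 mm long). Its handle also stands up at the start. Not to be moved.

How it is judged (in metres and radians):
On the way, in this order (a step that is already met when the one before it is completed fails the run):
1. the coach tray's bolt is slid across with its handle still up (value of joint coach_bolt above 0.043 m and value of joint coach_handle below 0.9 rad).
2. the handle is turned down into the notch (value of joint coach_bolt above 0.042 m and value of joint coach_handle above 1.2 rad), for 0.2 s.
At the end, for the whole second after the job is handed in: The coach tray's bolt is across (slide at least 42 of 60 mm, which is the case whenever the handle lies in the notch), its handle is down in the notch (at least 1.2 of 1.4 rad) and at rest, and the ball of the hopper tray's bolt is within 15 mm of where it started (all of step 2 and velocity of joint coach_handle below 0.05 rad/s and distance of hopper_knob from where it was at the start of the episode below 0.015 m); the robot touches nothing.
It fails at once if the bolt on the hopper's tray is moved (distance of hopper_knob from where it was at the start of the episode above 0.015 m).
It also fails if it takes over 35 s, if anything falls off the work surface, if the arm or the gripper's body presses on something with over 40 N, if the wrist force passes 120 N, or if a joint passes its speed limit or range.

## Working session

There is one attempt and no reset: what is moved stays moved. The work goes in short steps, Python scripts to look and compute and a shell command to move; the robot and the scene stay as the last step left them, time stands still between calls to the robot, and variables do not carry over. Pictures are saved under pics/ and viewed, and the job is handed in when it is done.

```bash
mkdir -p pics; python3 - <<'E'
from workcell import bot
import cv2
for n in("side","top"):
    cv2.imwrite(f"pics/{n}0.png",bot.camera(n)[:,:,::-1]); print(n,bot.calibration(n))
print(bot.get_obs())
E
```

```text
side {'intrinsics': array([[528.96000534,   0.        , 288.84922291],
       [  0.        , 528.96000534, 212.5245292 ],
       [  0.        ,   0.        ,   1.        ]]), 'xyz': array([0.38396847, 0.71669345, 0.78595608]), 'attitude': array([ 5.06893232e+01, -1.12499817e-01, -1.65651421e+02])}
top {'intrinsics': array([[440.77276391,   0.        , 278.8750066 ],
       [  0.        , 440.77276391, 207.99469059],
       [  0.        ,   0.        ,   1.        ]]), 'xyz': array([ 0.47084425, -0.04261312,  0.99286704]), 'attitude': array([  7.56214144,  -1.61352734, -89.51901872])}
{'time': 0.1, 'q': array([-6.97263118e+01,  5.00845843e+00,  1.00397670e+01,  9.50996794e+01,
        1.04221929e-03,  9.00018781e+01]), 'qd': array([ 0.01481982, -0.016565  ,  0.07384463, -0.17323825,  0.0692556 ,
       -0.07448363]), 'joint_efforts': array([ 9.56021977e-04, -5.21561515e+01,  4.65653086e+01,  1.59419066e-02,
        3.07341838e-05, -1.29046410e-05]), 'ee_pos': array([ 0.19051281, -0.51573584,  0.230656  ]), 'tcp_rot': array([-1.79998960e+02,  6.83707975e-02, -6.97281899e+01]), 'wrist_force': array([-0.785215  ,  0.81138608, -0.28486831]), 'torque': array([-0.00974164, -0.01028635, -0.0337771 ]), 'opening': 0.08505833444271751}
```

View pics/side0.png

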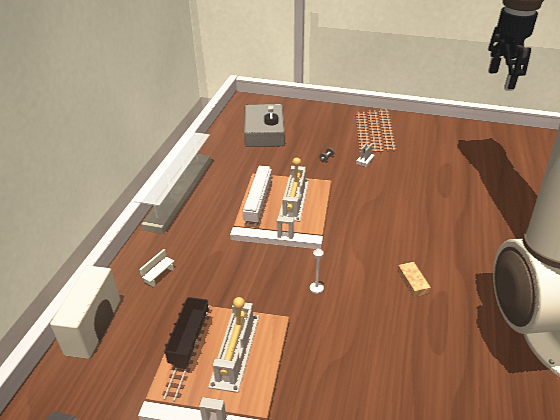

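View pics/top0.png

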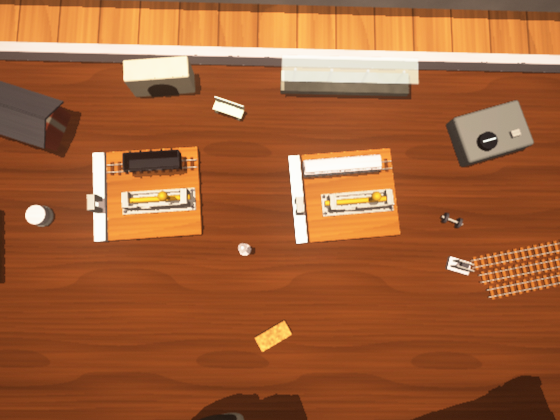

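The side view shows the coach's ball at about (297,161) and the hopper's at about (239,302). In the top view the coach's ball is at about (376,197) and the hopper's at (163,196). I'll zoom in and triangulate.

```bash
cat > h.py <<'E'
import numpy as np,cv2
from scipy.spatial.transform import Rotation as R
from workcell import bot
def ray(n,u,v):
    c=bot.calibration(n);K=c['intrinsics']
    d=np.linalg.inv(K)@[u,v,1]; d=np.array([d[0],-d[1],-d[2]])
    return c['xyz'],R.from_euler('xyz',c['attitude'],degrees=True).apply(d/np.linalg.norm(d))
def plane(n,u,v,z):
    o,d=ray(n,u,v);return o+d*(z-o[2])/d[2]
def tri(a,b):
    o1,d1=ray('side',*a);o2,d2=ray('top',*b)
    s=np.linalg.lstsq(np.c_[d1,-d2],o2-o1,rcond=None)[0]
    p,q=o1+s[0]*d1,o2+s[1]*d2
    return (p+q)/2,np.linalg.norm(p-q)
def snap(n,f,x0,y0,w,h,k):
    im=bot.camera(n)[:,:,::-1];cv2.imwrite(f'pics/{f}_raw.png',im)
    cv2.imwrite(f'pics/{f}.png',cv2.resize(im[y0:y0+h,x0:x0+w],None,fx=k,fy=k,interpolation=cv2.INTER_CUBIC))
    return im
E
python3 - <<'E'
import cv2,numpy as np
from h import *
for n,x,y,w,h in(("side",225,145,110,105),("top",280,140,125,105)):
    im=cv2.imread(f"pics/{n}0.png")
    cv2.imwrite(f"pics/{n}0z.png",cv2.resize(im[y:y+h,x:x+w],None,fx=5,fy=5,interpolation=cv2.INTER_CUBIC))
    hs=cv2.cvtColor(im,cv2.COLOR_BGR2HSV)
    m=cv2.inRange(hs,(14,150,120),(32,255,255))
    k,l,s,c=cv2.connectedComponentsWithStats(m)
    for i in range(1,k):
        if s[i,4]>8:print(n,s[i],c[i])
E
```

```text
top [  0   5  19  36 535] [ 8.03738318 23.62616822]
top [  18    6   41   36 1275] [38.19764706 23.84313725]
top [  59    7   40   36 1326] [78.71266968 24.55128205]
top [  99    8   40   36 1311] [119.331045    25.68039664]
top [ 139    8   40   37 1337] [158.4644727   26.55198205]
top [ 179   10   39   36 1274] [198.20486656  27.82810047]
top [ 220   12   35   35 1148] [236.91724739  28.74825784]
top [ 259   12   37   36 1272] [277.11477987  29.59119497]
top [ 298   13   38   36 1278] [316.12441315  30.8286385 ]
top [ 337   15   37   35 1246] [354.96629213  31.90449438]
top [ 375   16   38   35 1227] [393.64466178  32.98288509]
top [ 415   17   37   35 1208] [432.67301325  34.03311258]
top [ 452   18   38   35 1212] [470.38778878  35.03630363]
top [491  20  30  33 756] [505.86772487  36.62566138]
top [529  21  15  33 273] [536.09157509  35.42857143]
top [549  22   3   7  13] [549.69230769  24.84615385]
top [554  22   4   8  18] [555.55555556  25.5       ]
top [549  30  11  24 109] [554.64220183  43.27522936]
top [522  33   3   6   9] [523.          35.11111111]
top [523  45   4   8
[... 231 characters left out ...]
0909 153.89090909]
top [107 151  16  13 155] [113.90967742 156.75483871]
top [194 161   4   5  13] [195.76923077 162.84615385]
top [388 163   4   4  11] [389.45454545 164.36363636]
top [107 167   3   4  12] [108.  168.5]
top [115 166   2   5  10] [115.5 168. ]
top [ 106  168   95   72 3650] [151.5509589 209.4939726]
top [ 305  170   95   72 3590] [349.89164345 210.28579387]
top [129 192  51  11 277] [154.75090253 198.16967509]
top [337 192  50  13 273] [363.26007326 199.31135531]
top [187 194   3   6  15] [188.06666667 196.33333333]
top [325 200   5   6  26] [327.11538462 202.69230769]
top [496 273   3   5   9] [497.22222222 275.11111111]
top [255 321  37  31 522] [272.80842912 335.43103448]
```

View pics/side0z.png

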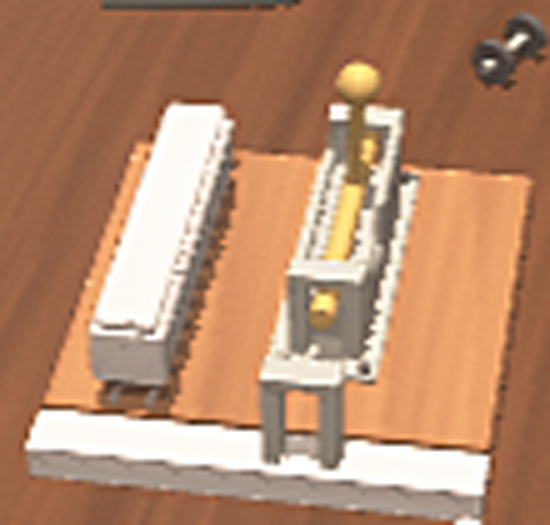

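View pics/top0z.png

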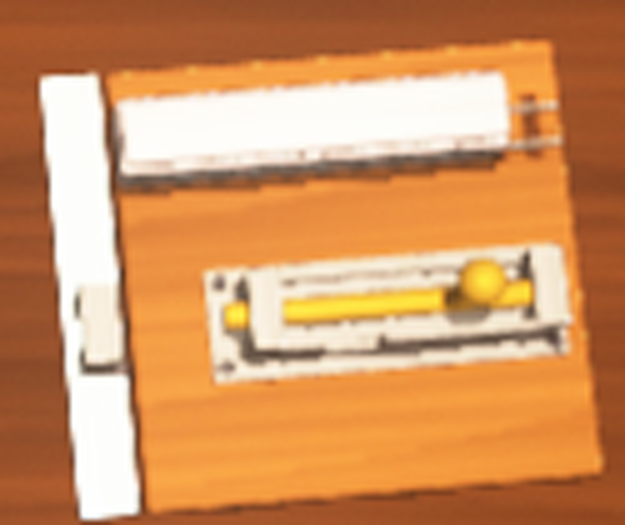

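```bash
python3 - <<'E'
from h import *
S=lambda u,v:(225+(u+.5)/5-.5,145+(v+.5)/5-.5)
T=lambda u,v:(280+(u+.5)/5-.5,140+(v+.5)/5-.5)
print('ball',tri(S(358,81),T(484,283)))
print('hopper ball',tri((239,302),(162.5,196.5)))
b=[plane('top',*T(*p),.05) for p in((237,316),(365,305),(524,293))]
print('rod',b,np.degrees(np.arctan2(*(b[0]-b[2])[[1,0]])))
f=[plane('top',*T(*p),.018) for p in((108,76),(552,42),(602,470),(140,512))];print('tray',f)
print(np.degrees(np.arctan2(*(f[0]-f[1])[[1,0]])),np.degrees(np.arctan2(*(f[3]-f[2])[[1,0]])))
print('notch? wall breaks',[plane('top',*T(*p),.066) for p in((323,352),(380,347))], [plane('top',*T(*p),.066) for p in((250,270),(560,245),(570,322),(380,335),(257,350))])
print('keeper',[plane('top',*T(*p),.05) for p in((83,285),(120,365))])
print('root tri', tri(S(353,185),T(455,300)))
E
```

```text
ball (array([ 0.61542128, -0.26462411,  0.11287264]), np.float64(0.0017651271431585174))
hopper ball (array([0.60865308, 0.16764522, 0.11189566]), np.float64(0.00029644862450814256))
rod [array([ 0.60891564, -0.17243629,  0.05      ]), array([ 0.61444496, -0.2283095 ,  0.05      ]), array([ 0.62061497, -0.29806091,  0.05      ])] 95.32056470135882
tray [array([ 0.72305369, -0.11869476,  0.018     ]), array([ 0.74220521, -0.32235996,  0.018     ]), array([ 0.54616638, -0.33993801,  0.018     ]), array([ 0.52538628, -0.1332256 ,  0.018     ])]
95.37197124665123 95.74046647329052
notch? wall breaks [array([ 0.59153552, -0.20689864,  0.066     ]), array([ 0.59397844, -0.23133847,  0.066     ])] [array([ 0.62652186, -0.17593191,  0.066     ]), array([ 0.63916594, -0.30980712,  0.066     ]), array([ 0.60576111, -0.31326744,  0.066     ]), array([ 0.59914361, -0.23141405,  0.066     ]), array([ 0.5920552 , -0.17868745,  0.066     ])]
keeper [array([ 0.62166632, -0.10549477,  0.05      ]), array([ 0.58690105, -0.12160831,  0.05      ])]
root tri (array([ 0.61773112, -0.26709209,  0.05220283]), np.float64(0.001858087512148932))
```

```bash
cat >> h.py <<'E'
def todo(p,yaw=-84.6):
    o=bot.get_obs();r=R.from_euler('xyz',o['tcp_rot'],degrees=True)
    t=R.from_euler('xyz',[180,0,yaw],degrees=True)
    print('t',o['time'],'pos',o['ee_pos'].round(4),'rpy',o['tcp_rot'].round(2),'F',o['wrist_force'].round(1),'open',round(o['opening'],4))
    print('shift units',(r.inv().apply(np.array(p)-o['ee_pos'])/.25).round(4),'turn units',((r.inv()*t).as_rotvec()/np.pi).round(4))
E
python3 -m pendant '[[0,0,0,0,0,0.041,0],[0,0,0,0,0,0.041,0],[0,0,0,0,0,0,0]]'
python3 -c "
from h import *
todo([.6155,-.2645,.20])"
```

```text
time: 0.4
ee_pos: [0.1903, -0.5153, 0.2294]
tcp_rot: [179.9, 0.2, -84.9]
wrist_force: [0.0, -0.6, -0.4]
opening: 0.0856
t 0.4 pos [ 0.1903 -0.5153  0.2294] rpy [179.94   0.2  -84.94] F [ 0.  -0.6 -0.4] open 0.0856
shift units [-0.8491 -1.7827  0.1187] turn units [ 0.0003  0.0011 -0.0019]
```

```bash
python3 -m pendant '[[-0.07,-0.15,0,0,0,0,0],[-0.07,-0.15,0,0,0,0,0],[-0.07,-0.15,0,0,0,0,0],[-0.07,-0.15,0,0,0,0,0],[-0.07,-0.15,0,0,0,0,0],[-0.07,-0.15,0,0,0,0,0],[-0.07,-0.15,0,0,0,0,0],[-0.07,-0.15,0,0,0,0,0],[-0.07,-0.15,0,0,0,0,0],[-0.07,-0.15,0,0,0,0,0],[0,0,0,0,0,0,0]]'
python3 -c "
from h import *
todo([.6155,-.2645,.20])"
```

```text
time: 1.5
ee_pos: [0.557, -0.2935, 0.225]
tcp_rot: [179.8, 0.4, -82.6]
wrist_force: [0.4, 0.8, -0.7]
opening: 0.085
t 1.5 pos [ 0.557  -0.2935  0.225 ] rpy [179.77   0.41 -82.63] F [ 0.4  0.8 -0.7] open 0.085
shift units [-0.0843 -0.2473  0.0997] turn units [0.0013 0.0022 0.011 ]
```

```bash
python3 -m pendant '[[-0.04,-0.12,0.0,0.001,0.002,0.011,0],[-0.04,-0.12,0.0,0,0,0,0],[0,0,0,0,0,0,0]]'
python3 - <<'E'
from h import *
todo([.6155,-.2645,.20])
snap('side','s1',200,100,180,150,4);snap('top','t1',280,120,150,125,5)
E
```

```text
time: 1.8
ee_pos: [0.616, -0.2655, 0.2235]
tcp_rot: [179.8, 0.1, -84.0]
wrist_force: [-0.5, -0.3, 0.2]
opening: 0.0854
t 1.8 pos [ 0.616  -0.2655  0.2235] rpy [ 1.7981e+02  8.0000e-02 -8.4000e+01] F [-0.5 -0.3  0.2] open 0.0854
shift units [-0.0039  0.0015  0.094 ] turn units [0.001  0.0004 0.0033]
```

View pics/s1.png

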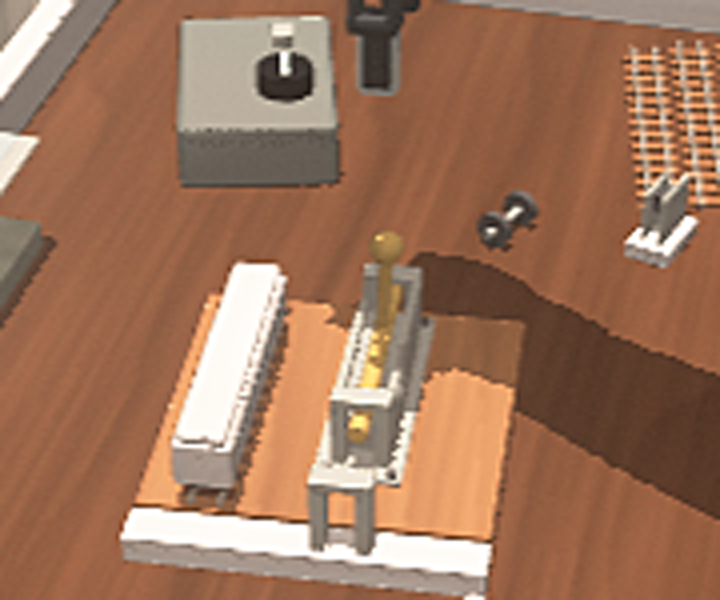

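View pics/t1.png

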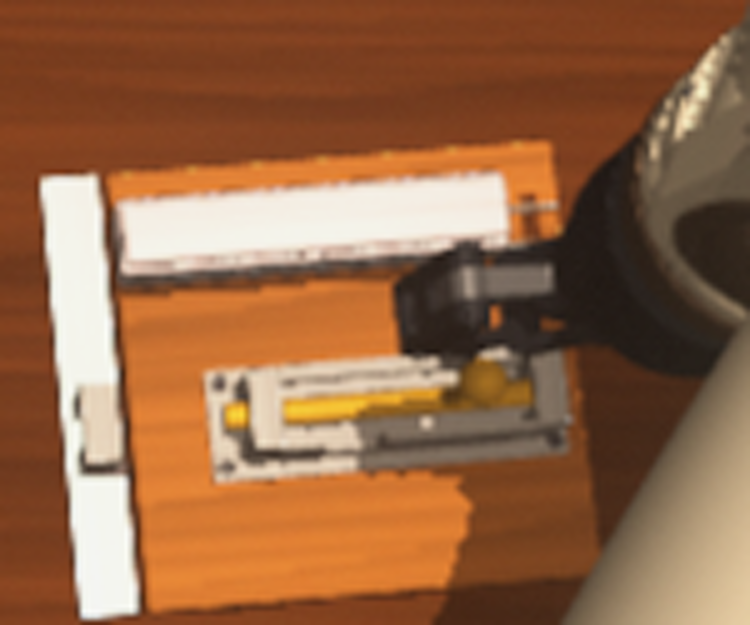

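The ball is undisturbed (side view (296.5,161.5)), and the gripper's measured pose is above it. Descending with the jaws open.

```bash
python3 -m pendant '[[-0.004,0.001,0.13,0.001,0,0.003,0],[0,0,0.13,0,0,0,0],[0,0,0.13,0,0,0,0],[0,0,0.12,0,0,0,0],[0,0,0,0,0,0,0]]'
python3 - <<'E'
from h import *
todo([.6155,-.2645,.09])
snap('side','s2',200,100,180,150,4)
E
```

```text
time: 2.4
ee_pos: [0.609, -0.2704, 0.0958]
tcp_rot: [-179.9, -0.1, -84.5]
wrist_force: [0.6, -0.2, -1.2]
opening: 0.0856
t 2.4 pos [ 0.609  -0.2704  0.0958] rpy [-1.7986e+02 -1.3000e-01 -8.4510e+01] F [ 0.6 -0.2 -1.2] open 0.0856
shift units [-0.0209 -0.0282  0.0232] turn units [-0.0008 -0.0007  0.0005]
```

View pics/s2.png

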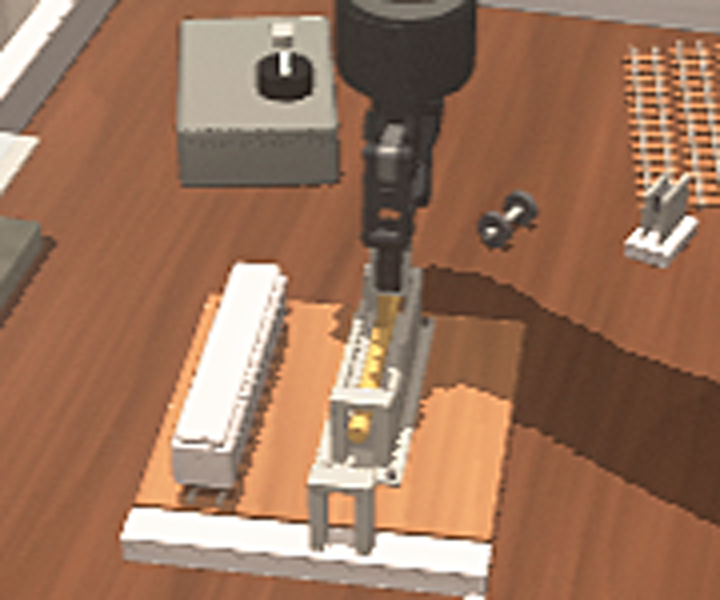

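The near finger hides the ball, and it stands at (388,275) in the crop, in line with the handle. Next I'll correct the drift, then close gently.

```bash
python3 -m pendant '[[-0.021,-0.027,0.023,0,0,0,0],[0,0,0,0,0,0,0.3]]' 20
python3 -m pendant '[[0,0,0,0,0,0,0.9],[0,0,0,0,0,0,0.9],[0,0,0,0,0,0,0.9],[0,0,0,0,0,0,0.9],[0,0,0,0,0,0,0.9]]' 20
python3 - <<'E'
from h import *
todo([.6155,-.2645,.09])
snap('side','s3',200,100,180,150,4)
E
```

```text
time: 2.65
ee_pos: [0.6168, -0.266, 0.0967]
tcp_rot: [-179.5, -0.3, -84.6]
wrist_force: [-0.6, 0.1, 0.4]
opening: 0.073
time: 3.15
ee_pos: [0.6187, -0.2664, 0.1011]
tcp_rot: [-179.2, -0.5, -84.5]
wrist_force: [-0.1, -0.2, -1.9]
opening: 0.0182
t 3.15 pos [ 0.6187 -0.2664  0.1011] rpy [-179.2    -0.49  -84.48] F [-0.1 -0.2 -1.9] open 0.0182
shift units [-0.009   0.0127  0.044 ] turn units [-0.0045 -0.0027  0.0007]
```

View pics/s3.png

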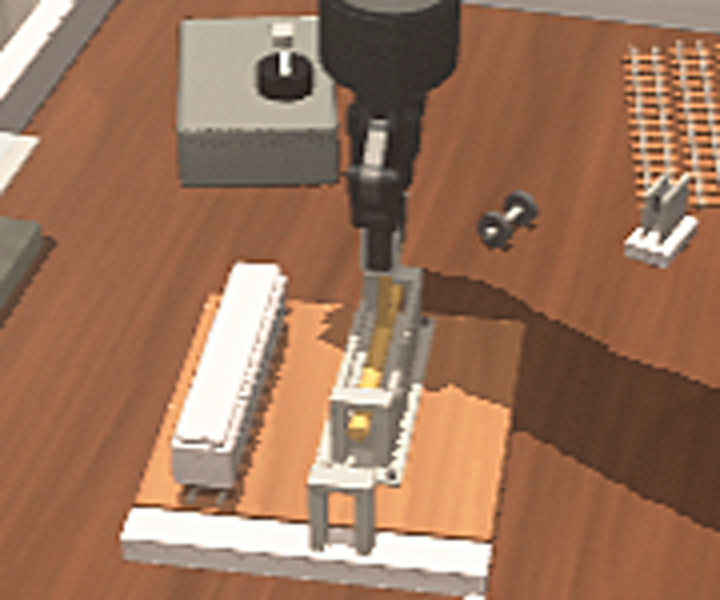

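The grip is on at 18 mm opening, but the tool drifted up and holds the ball high. I'll open slightly, lower and close again.

```bash
python3 -m pendant '[[0,0,0.005,0,0,0,0.5],[0,0,0.005,0,0,0,0.5],[-0.006,0.01,0.05,-0.004,-0.003,0,0.5],[0,0.0,0.01,0,0,0,0.5]]' 20
python3 - <<'E'
from h import *
todo([.6155,-.2645,.09])
E
```

```text
time: 3.6
ee_pos: [0.6161, -0.2653, 0.0824]
tcp_rot: [-180.0, 0.1, -84.5]
wrist_force: [0.3, 1.4, -1.4]
opening: 0.0428
t 3.6 pos [ 0.6161 -0.2653  0.0824] rpy [-1.7996e+02  7.0000e-02 -8.4480e+01] F [ 0.3  1.4 -1.4] open 0.0428
shift units [-0.0034  0.0021 -0.0303] turn units [-0.0002  0.0004  0.0006]
```

```bash
python3 -m pendant '[[-0.003,0.002,-0.008,0,0,0,0.9],[0,0,-0.004,0,0,0,0.9],[0,0,0,0,0,0,0.9],[0,0,0,0,0,0,0.9]]' 20
python3 - <<'E'
from h import *
todo([.6155,-.2645,.09])
E
```

```text
time: 4.0
ee_pos: [0.6149, -0.2645, 0.084]
tcp_rot: [179.9, 0.1, -84.5]
wrist_force: [0.7, 0.5, -1.3]
opening: 0.0183
t 4.0 pos [ 0.6149 -0.2645  0.084 ] rpy [ 1.7992e+02  1.2000e-01 -8.4500e+01] F [ 0.7  0.5 -1.3] open 0.0183
shift units [ 0.     -0.0023 -0.0241] turn units [0.0005 0.0007 0.0006]
```

```bash
python3 -m pendant '[[-0.03,0,-0.002,0,0,0,0.9],[-0.03,0,0,0,0,0,0.9],[-0.03,0,0,0,0,0,0.9]]' 20
python3 -m pendant '[[-0.03,0,0,0,0,0,0.9],[-0.03,0,0,0,0,0,0.9]]' 20
python3 - <<'E'
from h import *
todo([.6155-.005,-.2645+.053,.09])
snap('side','s4',200,100,180,150,4)
snap('top','t4',280,120,150,125,5)
E
```

```text
time: 4.3
ee_pos: [0.6125, -0.2421, 0.084]
tcp_rot: [179.9, 0.0, -84.6]
wrist_force: [0.6, -3.0, -3.2]
opening: 0.0183
time: 4.5
ee_pos: [0.6108, -0.2256, 0.084]
tcp_rot: [179.9, 0.0, -84.6]
wrist_force: [1.2, -2.7, -3.8]
opening: 0.0183
t 4.5 pos [ 0.6108 -0.2256  0.084 ] rpy [ 1.7988e+02  2.0000e-02 -8.4580e+01] F [ 1.2 -2.7 -3.8] open 0.0183
shift units [-0.0564 -0.004  -0.024 ] turn units [0.0007 0.0001 0.0001]
```

View pics/s4.png

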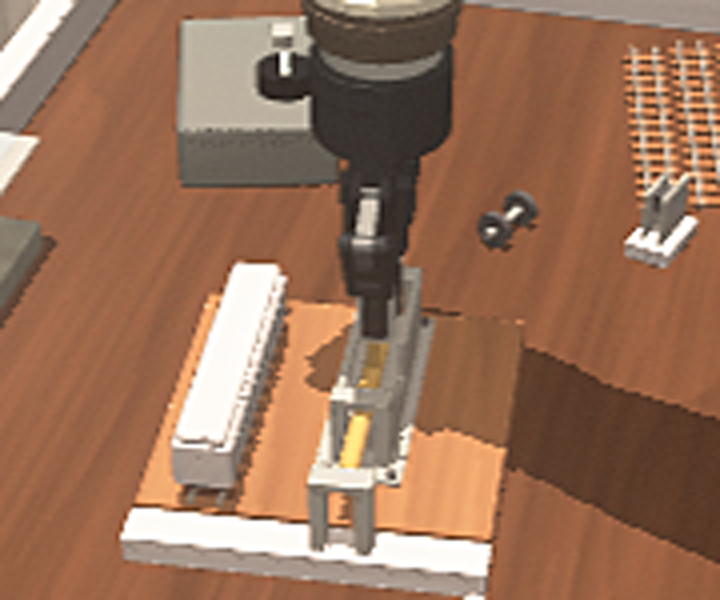

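View pics/t4.png

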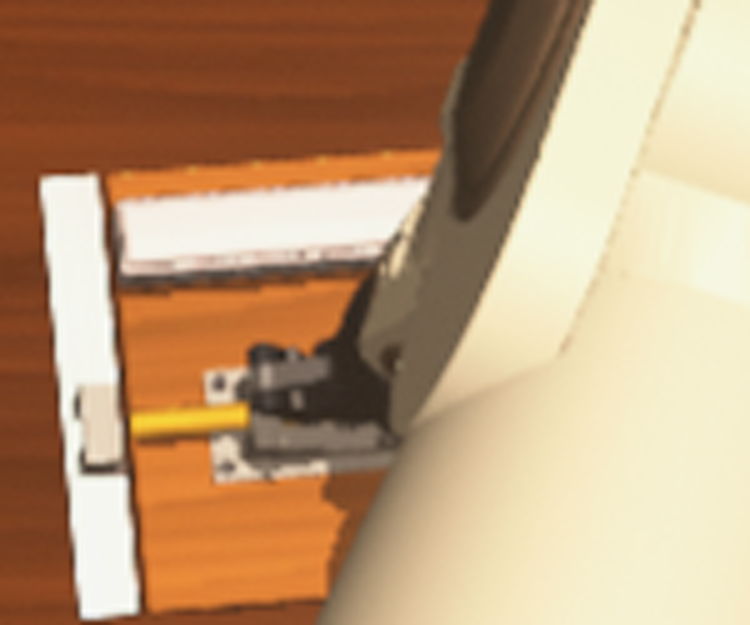

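The bolt moves with the grip: in the top crop its tip is now at (132,425), close to the keeper at (120,425). Force is about 3 N. I'll keep sliding to the stop.

```bash
python3 -m pendant '[[-0.03,0,0,0,0,0,0.9],[-0.02,0,0,0,0,0,0.9]]' 20
python3 -m pendant '[[-0.015,0,0,0,0,0,0.9]]' 20
python3 -m pendant '[[-0.015,0,0,0,0,0,0.9]]' 20
```

```text
time: 4.8
ee_pos: [0.6097, -0.2133, 0.0841]
tcp_rot: [179.9, -0.1, -84.6]
wrist_force: [2.5, -23.1, -8.1]
opening: 0.0182
time: 4.9
ee_pos: [0.6097, -0.2129, 0.0842]
tcp_rot: [179.9, -0.6, -84.7]
wrist_force: [2.7, -29.4, -8.4]
opening: 0.0182
time: 5.0
ee_pos: [0.6095, -0.2133, 0.0842]
tcp_rot: [179.9, -1.0, -84.9]
wrist_force: [3.0, -26.0, -9.2]
opening: 0.0185
```

It hit the stop at 51.5 mm of travel (26 N). I'll ease off about 1.5 mm and turn the ball along its arc to the robot's side.

```bash
python3 -m pendant '[[0.004,0,0,0,0.005,0.001,0.9],[0.001,0.031,0.002,0,0,0,0.9],[0,0.031,0.006,0,0,0,0.9]]' 20
python3 -m pendant '[[0,0.03,0.01,0,0,0,0.9],[0,0.028,0.014,0,0,0,0.9]]' 20
python3 -c "
from h import *
todo([.6095,-.2133,.084])"
```

```text
time: 5.3
ee_pos: [0.5945, -0.2173, 0.0827]
tcp_rot: [-180.0, -2.1, -85.2]
wrist_force: [2.3, -2.7, -3.0]
opening: 0.0183
time: 5.5
ee_pos: [0.5793, -0.2187, 0.0772]
tcp_rot: [-179.9, -2.1, -85.2]
wrist_force: [2.3, -2.4, -1.9]
opening: 0.0181
t 5.5 pos [ 0.5793 -0.2187  0.0772] rpy [-179.86   -2.12  -85.15] F [ 2.3 -2.4 -1.9] open 0.0181
shift units [-0.0103 -0.1222 -0.0272] turn units [-0.0007 -0.0118 -0.0031]
```

```bash
python3 -m pendant '[[-0.001,0.028,0.018,0,0,0,0.9],[0,0.026,0.022,0,0,0,0.9]]' 20
python3 -m pendant '[[0,0.023,0.024,0,0,0,0.9],[0,0.02,0.027,0,0,0,0.9]]' 20
python3 - <<'E'
from h import *
todo([.6095,-.2133,.084])
snap('side','s5',200,100,180,150,4)
E
```

```text
time: 5.7
ee_pos: [0.565, -0.2202, 0.0673]
tcp_rot: [-179.8, -2.2, -85.2]
wrist_force: [4.9, -2.2, -1.9]
opening: 0.0181
time: 5.9
ee_pos: [0.5536, -0.2214, 0.054]
tcp_rot: [-179.7, -2.1, -85.2]
wrist_force: [4.8, -1.9, -0.8]
opening: 0.0184
t 5.9 pos [ 0.5536 -0.2214  0.054 ] rpy [-179.68   -2.13  -85.15] F [ 4.8 -1.9 -0.8] open 0.0184
shift units [-0.0088 -0.2263 -0.1192] turn units [-0.0017 -0.0119 -0.003 ]
```

View pics/s5.png

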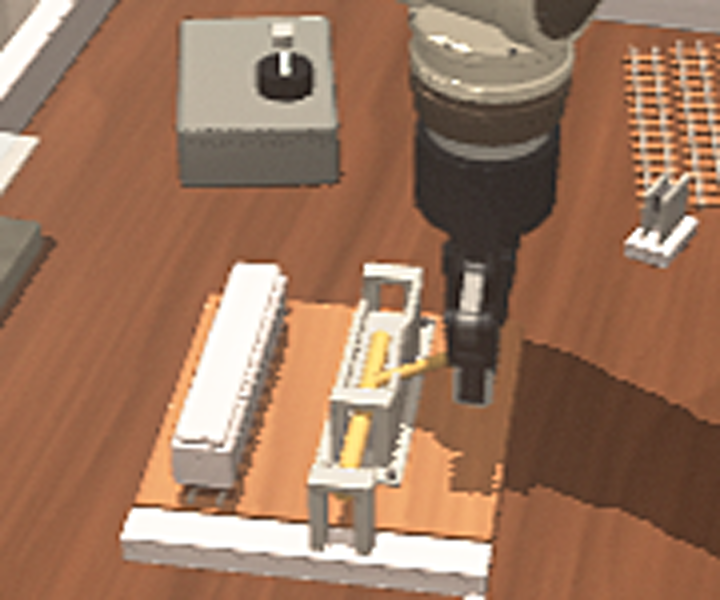

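The shank (crop (380,380) to (445,358)) lies through the notch with the ball still held. I'll go a bit lower, open, and rise.

```bash
python3 -m pendant '[[0,0.012,0.03,0,0,0,0.9],[0,0.004,0.01,0,0,0,0.9]]' 20
python3 -m pendant '[[0,0,0,0,0,0,0.4],[0,0,0,0,0,0,0.4],[0,0,0,0,0,0,0.3],[0,0,0,0,0,0,0.3]]' 20
python3 -c "
from h import *
todo([.55,-.222,.06])"
```

```text
time: 6.15
ee_pos: [0.5481, -0.2218, 0.0417]
tcp_rot: [-179.8, -2.1, -85.1]
wrist_force: [2.6, -1.6, -0.6]
opening: 0.0181
time: 6.55
ee_pos: [0.5469, -0.221, 0.0407]
tcp_rot: [-180.0, -2.0, -85.1]
wrist_force: [0.4, -0.6, 0.3]
opening: 0.0596
t 6.55 pos [ 0.5469 -0.221   0.0407] rpy [-179.98   -1.95  -85.11] F [ 0.4 -0.6  0.3] open 0.0596
shift units [ 0.0079 -0.0119 -0.077 ] turn units [-0.0001 -0.0109 -0.0028]
```

```bash
python3 -m pendant '[[0,0,-0.06,0,0,0,0.3],[0,0,-0.12,0,0,0,0.3],[0,0,-0.15,0,0,0,0.3],[0,0,-0.15,0,0,0,0.3],[0,0.1,-0.1,0,0,0,0.3],[0.1,0.15,0,0,0,0,0.3],[0.15,0.12,0,0,0,0,0.3],[0.15,0.12,0,0,0,0,0.3],[0.15,0.12,0,0,0,0,0.3],[0,0,0,0,0,0,0.3],[0,0,0,0,0,0,0.3]]' 20
python3 - <<'E'
from h import *
todo([.55,-.222,.06])
snap('side','s6',200,100,180,150,4)
snap('top','t6',280,120,150,125,5)
E
```

```text
time: 7.65
ee_pos: [0.4018, -0.3699, 0.2105]
tcp_rot: [-179.5, -2.4, -84.9]
wrist_force: [0.8, 0.1, -0.9]
opening: 0.0599
t 7.65 pos [ 0.4018 -0.3699  0.2105] rpy [-179.53   -2.4   -84.94] F [ 0.8  0.1 -0.9] open 0.0599
shift units [-0.5616 -0.638   0.5842] turn units [-0.0026 -0.0134 -0.0018]
```

View pics/s6.png

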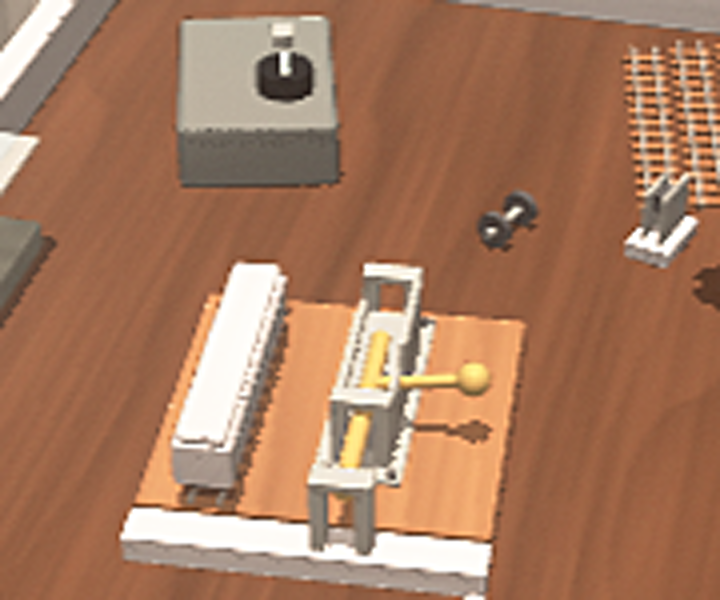

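View pics/t6.png

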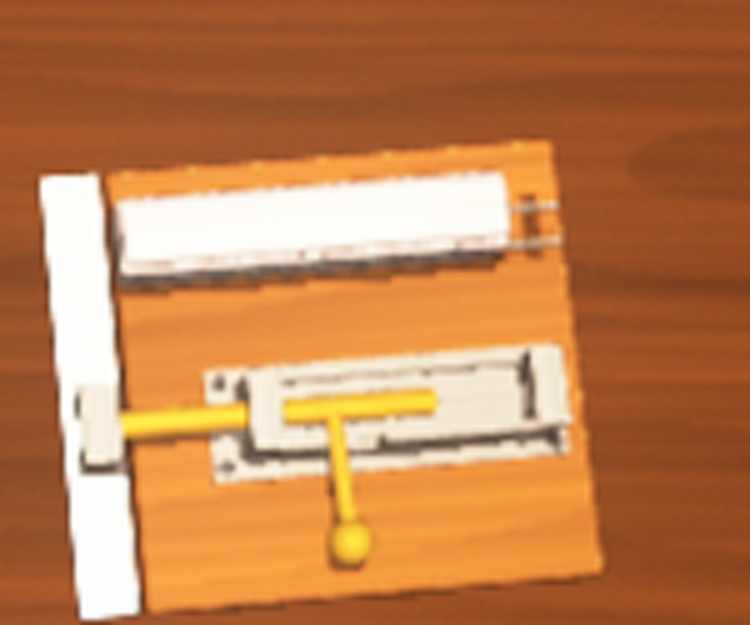

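The rod is in the keeper and the handle is through the notch, with the ball at side crop (474,379) and top crop (350,543). Next I'll check the ball's height and the hopper's ball.

```bash
python3 - <<'E'
from h import *
b,e=tri((200+474/4-.4,100+379/4-.4),(280+350/5-.4,120+543/5-.4));print(b,e,'turn from z(+2mm bias)',np.arccos((b[2]-.002-.05)/.06))
a,c=cv2.imread('pics/side0.png').astype(int),cv2.imread('pics/s6_raw.png').astype(int)
print('side hopper diff',abs(a-c)[290:400,160:290].max())
a,c=cv2.imread('pics/top0.png').astype(int),cv2.imread('pics/t6_raw.png').astype(int)
print('top hopper diff',abs(a-c)[140:245,90:205].max())
E
```

```text
[ 0.55338915 -0.21854492  0.06269787] 0.0006231162826248733 turn from z(+2mm bias) 1.391540001493058
side hopper diff 16
top hopper diff 6
```

```bash
python3 -c "
from workcell import bot
print(bot.job_done())"
```

```text
the job is handed in; nothing more can be done
None
```

The coach tray's bolt is across in its keeper and its handle is down in the notch. I let go, moved the arm clear and handed the job in about 7.8 s into the 35 s allowed.

**What I did:** I gripped the ball with 20 N, after one re-grip because the tool had drifted upward. I slid the bolt 51.5 mm to its stop, where the wrist force peaked at about 29 N in the readings. Then I eased back about 2.5 mm, turned the ball along its arc to the robot's side, released it and backed away.

**Last checks:**
- **Handle:** the ball measures at z = 0.063 m. That gives a turn of about 1.39 of 1.40 rad, after taking off the roughly 2 mm by which the first measurement of this ball read high.
- **Bolt:** the top view shows the rod reaching the keeper. I estimate the slide at about 57 mm from the stop and the ease-off, not from a direct reading.
- **Hopper tray:** its bolt looks unmoved. The before and after pictures around it differ only slightly in brightness (at most 16 of 255).
- **Robot:** it touches nothing, with the wrist force about 1 N.

No check failed or disagreed. I did not measure the handle's speed; it had about 1 s to settle before the last pictures.

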